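# Fit the bush and hold the block in the locating corner

### The arm

A 6-joint arm with a two-finger parallel gripper is mounted at the origin on a cart in front of the work surface, level with it; the furniture and walls round the work are solid. World frame = base frame: x ahead of the robot, y to its left, z up, the work surface at z = 0. Lengths are in mm, angles in degrees, forces in N, time in s.
With the tool pointing down it reaches from about 300 to 850 mm from the base axis. Payload 4.2 kg.
Tool frame: the origin (TCP) lies on the centre line of the jaws, within the pads' length; the fingertips stand 11 mm ahead of it and the grasp point (between the pads) lies 8 mm behind it; z points along the fingers, y is the line along which they close (so a half turn about z gives the same grasp; the last joint's range is limited). The gripper opens to 91 mm and grips with 3 to 60 N. Pads are 32 mm wide; open, the fingers measure 118 mm over their backs; the gripper's body (76 mm by 178 mm) begins 60 mm behind the grasp point.
Start: joints at [-71.562, 18.312, 89.639, -0, 72.044, -1.146], TCP at [192.734, -541.752, 224.976] pointing down, gripper open.
Joint ranges: [-177.97, 177.97], [-48.28, 115.42], [12.27, 149.76], [-77.06, 257.06], [2.81, 150.46], [-146.56, 146.56]. Speed limits (degrees/s): [147.25, 147.25, 180, 180, 180, 180].

### API

Orientations are given as [roll, pitch, yaw] about the fixed x, y, z axes, in that order (R = Rz(yaw) Ry(pitch) Rx(roll)).
In Python, from workcell import env, grab_frame, camera_model, models gives the robot as it stands.
- The arm moves only by the shell command python3 -m crank 'ROWS' [FORCE]. ROWS is text: rows parted by semicolons, each of 7 numbers parted by spaces: the closure, from -1 (fully open) to 1 (shut), so that 0 is half open, then the shift along the tool's x, y, z in mm, then the turn, a rotation vector about the tool's x, y, z in degrees. A call has 1 to 10 rows; each row shifts and turns the commanded pose from where the row before left it, along the tool's axes as they then stand; what a row does not reach is not made up. A row lasts 1/8 s, in which the tool goes at most 62.5 mm and 10.7 degrees, less where a joint would pass 70% of its speed; a pose out of reach is approached as far as the arm can. A call is refused whole if a number of a shift passes 62.5 or a number of a turn 10.7, either way. A call with a gripper value outside its range is refused whole. The fingers move at their own pace and stop on an object; FORCE is the grip in N (left out, the last holds). Time passes only in rows, so rows that do not move let the fingers close. It gives the time, the measured TCP pose, the force, the opening and the grip force at its end, in the units of the state.
- env.state(): the state, without advancing time (a new reading comes with each control period).
- grab_frame(name): name is "scene" or "side" or "wrist"; returns the picture (420x560x3 uint8, blue, green, red); there is no depth.
- camera_model(name): a dict with "K" (3x3 intrinsics, pixels), "k1" (the pictures are not rectified: a ray, as slopes to the right and down, at radius r is drawn at 1 + k1 r^2 times it, then the intrinsics apply), "R" (3x3) and "t" (3): a world point X has camera coordinates R X + t; the wrist camera has in their place "mount" (4x4, takes a point from camera to tool coordinates, whose origin is the TCP and whose axes are the flange's). Camera axes: x right, y down, z forward; pixel columns grow to the right and rows downward; lengths in mm; the calibration is good to about 2 mm. A picture is of the moment at which its call begins: read the wrist's pose just before it. camera_model takes no time and is no camera call.
- env.job_done(): hands the job in; it is judged then, once.
Trained networks look in the newest picture that a camera, given by its name, has taken for a name from the list of things; names that differ only in an ending like _2 or _b are one class to them, and where a whole thing is asked for, a point or a joint stands for the part that bears it (a point fixed in the world has none). Each returns a list of dicts, best first, with "p" (0 to 1); they miss things now and then, are a little off and sometimes report something else, mostly with a low value. They report only what shows in the picture. A call takes as long as a camera call. They do not tell look-alikes from the thing itself.
- models.search_frame(name, camera): "point" ([x, y, z] in mm, in world coordinates, good to about 4 mm: the middle of the surface that is visible of it).
The state is a dict: "time_s": time; "qpos": joint angles; "qvel": joint speeds; "effort": joint torques, N m; "ee_pos": TCP position; "ee_rot": TCP orientation; "force": force on the tool from outside, world axes, zero at the start; "torque": the same for the moment, N m; "gripper_width": finger opening in mm; "gripper_force": force on a finger pad.
Only numpy, scipy, OpenCV 4.12 (cv2) and the standard library are available. Lean on these libraries where they do the work, as an engineer would, in place of code of your own. Each camera call takes 0.05 s, during which the arm holds its last target. There are 200 camera calls.

### The job

First push the flanged bronze bush, flange down, fully onto the spigot of the loose aluminium block. Then bring the block into the steel locating corner, flat on the bench, with its spigot end against the end fence and its side flat against the side fence, and press it firmly against both fences at once. Finish while still holding it pressed there, with the bush fully home, and leave the other things alone.

Things in the scene. Friction and masses are not known exactly. Their poses are not given: they have to be found in the camera images.
- block_center (a point): centre of the loose machined aluminium block, half-way up (20 mm above its underside). Block 110 mm long (its x), 50 mm wide (its y), 40 mm high, milled out underneath, 0.3 to 0.6 kg, lying flat on the bench (friction about 0.6); +x points to the end that carries the spigot. Its free end can be gripped across the 50 mm width, e.g. 33 mm back (-x) from this centre, above the fences' height
- spigot_foot (a point): foot of the steel spigot, at the centre line of the block's top face (40 mm above the bench), 25 mm in +x from the block's centre, so 30 mm from the spigot end of the block and 25 mm from either side. The spigot stands up along z, 12 mm in diameter, 26 mm tall, with a 2.5 mm chamfer at its tip; axes as the block's
- bush_center (a point): centre of the loose flanged bronze bush, on its axis half-way up (16 mm above its underside); it stands on the bench, flange down, z up. 32 mm tall; flange 47 mm in diameter, 13 mm thick at the bottom; body above it 32 mm in diameter; through bore with 14.6 mm clear width; about 0.14 kg. Fully home on the spigot its underside lies on the block's top face: this point is then 16 mm above the spigot's foot
- corner: fixed steel locating corner on the bench. Origin: the inner corner where the planes of the two fence faces meet, at bench height. Its +x points along the side fence to the end fence, +y across to the side fence; the free pocket for the block is at x < 0, y < 0. Low feet with screws (6 mm high, screw heads to 10 mm) lie only outside the fences, 18 to 42 mm behind their faces
- end_fence: the end fence of the corner (same origin and axes as the corner): its flat face is the plane x = 0, from y = -75 mm to y = +18 mm; 16 mm high (screw heads 20 mm), 18 mm thick. Ground and oiled, so slippery (friction about 0.15). The spigot end of the block goes against it
- side_fence: the side fence of the corner (same origin and axes as the corner): its flat face is the plane y = 0, from x = -100 mm to x = -4 mm; 16 mm high (screw heads 20 mm), 18 mm thick. Ground and oiled, so slippery (friction about 0.15). The block's +y side goes against it. When home in the corner, the block's centre is at x = -55 mm, y = -25 mm in the corner's axes and its x axis is parallel to the corner's
- block: the same aluminium block; origin at the centre of its underside, same axes as at its centre
- bush: the same bronze bush; origin at the centre of its underside, z up along its axis
- vee_block_center (a point): bystander: centre of a grey ground V-block, 42 x 45 x 35 mm, loose; leave alone
- plain_pin_center (a point): bystander: centre of a plain grey cylindrical pin, 22 mm in diameter, 45 mm tall, standing; leave alone
- flat_ring_center (a point): bystander: centre of a flat grey ring, 44 mm in diameter, 15 mm high, lying; leave alone
Mind the look-alikes: they are no part of the job. Several things look just like the bush: the one meant starts farthest to the robot's right.

How it is judged (in metres and radians):
On the way, in this order (a step that is already met when the one before it is completed fails the run):
1. the bush is fully home on the block's spigot, flange on the block's top face (horizontal distance between bush_center and spigot_foot below 0.004 m and z of bush_center in the frame of spigot_foot below 0.0185 m and angle between the z axis of bush_center and the z axis of spigot_foot, either way round below 0.06 rad), for 0.2 s.
2. after that, the block touches both fences at once, squared up in the corner (contact force between block and end_fence above 1 N and contact force between block and side_fence above 1 N and x of spigot_foot in the frame of corner above -0.034 m and y of spigot_foot in the frame of corner above -0.029 m and angle between the x axis of block_center and the x axis of corner, either way round below 0.05 rad), for 0.2 s.
At the end, for the whole second after the job is handed in: The robot still touches the block or bush; the block lies flat on the bench, at rest, squared to the corner within 0.05 rad, its spigot within 4 mm of its place, pressing on each fence with more than 1 N; the bush is within 2.5 mm of fully home on the spigot (all of step 1 and all of step 2 and x of block_center in the frame of corner below -0.05 m and height (world z) of block_center below 0.0225 m and angle between block_center's own z axis and vertical below 0.04 rad and linear speed of block below 0.01 m/s and (contact force between any of the fingers, the arm and block above 1 N or contact force between any of the fingers, the arm and bush above 1 N)); the arm keeps its last pose, push and grip.
It fails at once if a bystander (V-block, plain pin, flat ring) is moved more than 20 mm (distance of any of vee_block_center, plain_pin_center, flat_ring_center from where it was at the start of the episode above 0.02 m).
It also fails if it takes over 72 s, if anything falls off the work surface, if the arm or the gripper's body presses on something with over 40 N, if the wrist force passes 120 N, or if a joint passes its speed limit or range.

## Working session

There is one attempt and no reset: what is moved stays moved. The work goes in short steps, Python scripts to look and compute and a shell command to move; the robot and the scene stay as the last step left them, time stands still between calls to the robot, and variables do not carry over. Pictures are saved under pics/ and viewed, at most 10 in all, crops included, and the job is handed in when it is done.

```bash
mkdir -p pics; ls; python3 - <<'E'
from workcell import env, grab_frame, camera_model, models
import cv2,numpy as np
s=env.state(); print({k:np.round(v,2).tolist() for k,v in s.items()})
ims=[]
for c in("scene","side"):
    im=grab_frame(c); cv2.imwrite(f"pics/{c}0.png",im)
    for n in("block_center","spigot_foot","bush_center","corner","end_fence","side_fence","vee_block_center","plain_pin_center","flat_ring_center"):
        print(c,n,[(round(d["p"],2),np.round(d["point"]).tolist()) for d in models.search_frame(n,c)])
for c in("scene","side"):
    m=camera_model(c);print(c,m["K"],m["k1"],np.round(-np.array(m["R"]).T@m["t"]))
print(camera_model("wrist"))
E
```

```text
pics
{'time_s': 0.0, 'qpos': [-71.56, 18.35, 89.71, -0.0, 72.04, -1.15], 'qvel': [0.0, 0.08, 0.04, 0.01, -0.01, 0.11], 'effort': [-0.0, -41.25, -23.2, 0.07, 0.05, -0.0], 'ee_pos': [192.57, -541.26, 224.14], 'ee_rot': [-179.9, -0.0, 19.59], 'force': [-0.04, 0.53, 0.69], 'torque': [-0.01, 0.01, -0.0], 'gripper_force': 0.0, 'gripper_width': 91.39}
scene block_center [(0.58, [528.0, 17.0, 37.0])]
scene spigot_foot [(0.91, [529.0, 14.0, 42.0])]
scene bush_center [(0.93, [421.0, -118.0, 18.0]), (0.9, [518.0, -159.0, 20.0]), (0.8, [501.0, -238.0, 18.0]), (0.71, [571.0, -92.0, 20.0])]
scene corner [(0.74, [666.0, 106.0, 11.0]), (0.59, [655.0, -146.0, 24.0])]
scene end_fence [(0.62, [702.0, 78.0, 26.0])]
scene side_fence [(0.76, [625.0, 102.0, 15.0])]
scene vee_block_center [(0.85, [657.0, -143.0, 23.0]), (0.67, [525.0, 14.0, 40.0])]
scene plain_pin_center [(0.57, [649.0, -204.0, 28.0])]
scene flat_ring_center [(0.66, [529.0, 15.0, 41.0]), (0.48, [664.0, -272.0, 8.0]), (0.47, [626.0, 100.0, 17.0])]
side block_center [(0.85, [537.0, 14.0, 38.0])]
side spigot_foot [(0.62, [536.0, 15.0, 44.0])]

[... 553 characters left out ...]
419.24154775   0.         279.90266936]
 [  0.         419.24154775 208.78407162]
 [  0.           0.           1.        ]] -0.082631722802457 [561. 298. 803.]
{'K': array([[301.92950442,   0.        , 273.94028713],
       [  0.        , 301.92950442, 208.2175498 ],
       [  0.        ,   0.        ,   1.        ]]), 'k1': 0.016499720603412777, 'mount': array([[ 3.47885549e-04, -9.69851878e-01, -2.43694918e-01,
         6.84231976e+01],
       [ 9.99999773e-01,  4.78094209e-04, -4.75164184e-04,
         6.27315428e-01],
       [ 5.77348005e-04, -2.43694698e-01,  9.69851824e-01,
        -1.60386143e+02],
       [ 0.00000000e+00,  0.00000000e+00,  0.00000000e+00,
         1.00000000e+00]])}
```

View pics/scene0.png

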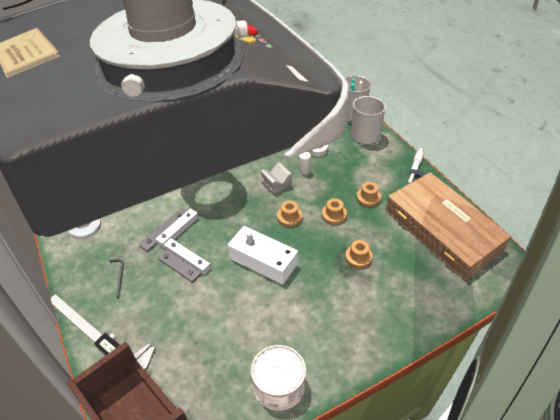

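View pics/side0.png

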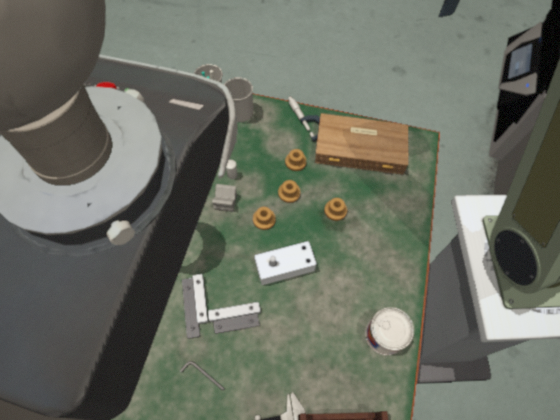

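The scene view puts the four bushes at (290,212), (335,210), (370,194) and (359,253). The target is the rightmost one (y≈-238), at scene (370,194) and side (296,159). The block is at side (285,263) with its spigot towards +x, and the corner is at side (215,310), roughly parallel to the world axes. I'll move the wrist camera over the bush.

```bash
cat > h.py <<'E'
from workcell import env, grab_frame, camera_model, models
import numpy as np, cv2
from scipy.spatial.transform import Rotation as Ro
def cam(name):
    m=camera_model(name); K=np.array(m["K"])
    if name=="wrist":
        s=env.state(); T=np.eye(4); T[:3,:3]=Ro.from_euler("xyz",s["ee_rot"],degrees=True).as_matrix(); T[:3,3]=s["ee_pos"]
        W=np.linalg.inv(T@np.array(m["mount"])); R,t=W[:3,:3],W[:3,3]
    else: R,t=np.array(m["R"]),np.array(m["t"])
    return K,m["k1"],R,t
def proj(c,X):
    K,k1,R,t=c; Y=np.asarray(X,float)@R.T+t; p=Y[...,:2]/Y[...,2:]
    p=p*(1+k1*(p**2).sum(-1,keepdims=True)); return p@K[:2,:2].T+K[:2,2]
def ortho(im,c,x0,x1,y0,y1,z,s):
    "up = +x, left = +y; s px per mm"
    xs=np.arange(x1,x0,-1/s); ys=np.arange(y1,y0,-1/s)
    X,Y=np.meshgrid(xs,ys,indexing="ij"); u=proj(c,np.stack([X,Y,0*X+z],-1)).astype(np.float32)
    return cv2.remap(im,u[...,0],u[...,1],cv2.INTER_LINEAR)
E
python3 -m crank '-0.3 49 -22.6 0 0 0 0; -0.3 49 -22.6 0 0 0 0; -0.3 49 -22.6 0 0 0 0; -0.3 49 -22.6 0 0 0 0; -0.3 49 -22.6 0 0 0 0; -0.3 49 -22.6 0 0 0 0; -0.3 49 -22.6 0 0 0 0; -0.3 49 -22.6 0 0 0 0; -0.3 0 0 0 0 0 9.8; -0.3 0 0 0 0 0 9.8'
python3 -m crank '-0.3 0 0 0 0 0 0;-0.3 0 0 0 0 0 0'
python3 - <<'E'
from h import *
c=cam("wrist"); im=grab_frame("wrist"); cv2.imwrite("pics/w1.png",im)
print([(round(d["p"],2),np.round(d["point"]).tolist()) for d in models.search_frame("bush_center","wrist")])
o=ortho(im,c,430,590,-320,-120,32,3)
cv2.imwrite("pics/o1.png",o); np.save("c1.npy",np.array([0]))
E
```

```text
time_s: 2.25
ee_pos: [502.1, -239.2, 224.8]
ee_rot: [180.0, 0.0, -0.2]
force: [-0.5, 0.2, -0.1]
gripper_width: 59.1
gripper_force: 0.0
time_s: 2.5
ee_pos: [501.4, -240.1, 225.0]
ee_rot: [180.0, -0.0, 0.1]
force: [0.5, -0.5, 0.6]
gripper_width: 59.6
gripper_force: 0.0
[(0.86, [509.0, -243.0, 14.0]), (0.86, [526.0, -167.0, 19.0]), (0.86, [580.0, -103.0, 20.0]), (0.85, [440.0, -119.0, 15.0])]
```

View pics/o1.png

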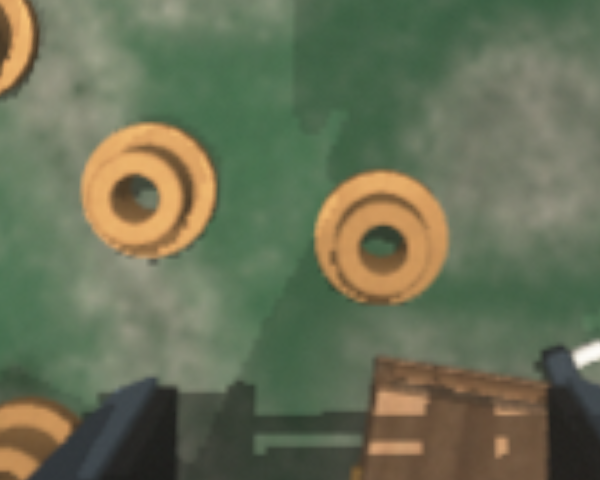

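The ortho view shows the target bush's top circle at (383,246) with radius about 48 px, which matches the 32 mm body. That puts it at world (508,-247.7). I'll grasp it by the body, above the flange.

```bash
python3 -m crank '-0.3 6.6 7.6 0 0 0 0;-0.3 0 0 50 0 0 0;-0.3 0 0 50 0 0 0;-0.3 0 0 50 0 0 0;-0.3 0 0 28 0 0 0;-0.3 0 0 20 0 0 0;-0.3 0 0 0 0 0 0'
python3 -m crank '1 0 0 0 0 0 0;1 0 0 0 0 0 0;1 0 0 0 0 0 0;1 0 0 0 0 0 0;1 0 0 0 0 0 0;1 0 0 0 0 0 0' 40
python3 -m crank '1 0 0 -20 0 0 0;1 0 0 -50 0 0 0;1 0 0 -50 0 0 0;1 0 0 0 0 0 0'
```

```text
time_s: 3.48
ee_pos: [507.4, -247.7, 25.4]
ee_rot: [-179.9, 0.2, -0.0]
force: [-0.1, -0.5, -0.5]
gripper_width: 59.1
gripper_force: 0.0
time_s: 4.22
ee_pos: [508.5, -247.8, 27.8]
ee_rot: [180.0, -0.1, -0.0]
force: [-1.3, 0.2, 5.9]
gripper_width: 30.5
gripper_force: 40.0
time_s: 4.72
ee_pos: [510.3, -248.8, 150.8]
ee_rot: [179.8, -0.4, -0.0]
force: [0.6, 0.5, -1.8]
gripper_width: 30.7
gripper_force: 40.0
```

```bash
python3 -m crank '1 0 0 -50 0 0 0;1 0 -50 -50 0 0 0;1 0 -50 0 0 0 0;1 0 -50 0 0 0 0;1 0 -50 0 0 0 0;1 0 -50 0 0 0 0;1 0 -50 0 0 0 0;1 0 0 0 0 0 0;1 0 0 0 0 0 0'
python3 - <<'E'
from h import *
c=cam("wrist"); im=grab_frame("wrist"); cv2.imwrite("pics/w2.png",im)
np.savez("c2.npz",K=c[0],k=c[1],R=c[2],t=c[3])
for n in("block_center","spigot_foot","end_fence","side_fence"): print(n,[(round(d["p"],2),np.round(d["point"]).tolist()) for d in models.search_frame(n,"wrist")])
a=ortho(im,c,450,640,-60,90,40,3.15)
b=ortho(im,c,550,740,-20,130,16,3.15)
a=a[:600,:400];b=b[:600,:400]
cv2.imwrite("pics/o2.png",np.hstack([a,b]))
E
```

```text
time_s: 5.85
ee_pos: [507.5, 46.3, 239.7]
ee_rot: [179.9, 0.2, 0.0]
force: [0.3, -0.5, -1.3]
gripper_width: 30.5
gripper_force: 40.0
block_center [(0.72, [539.0, 6.0, 42.0]), (0.61, [651.0, -206.0, 39.0])]
spigot_foot []
end_fence [(0.85, [703.0, 73.0, 14.0])]
side_fence [(0.95, [641.0, 98.0, 13.0])]
```

View pics/o2.png

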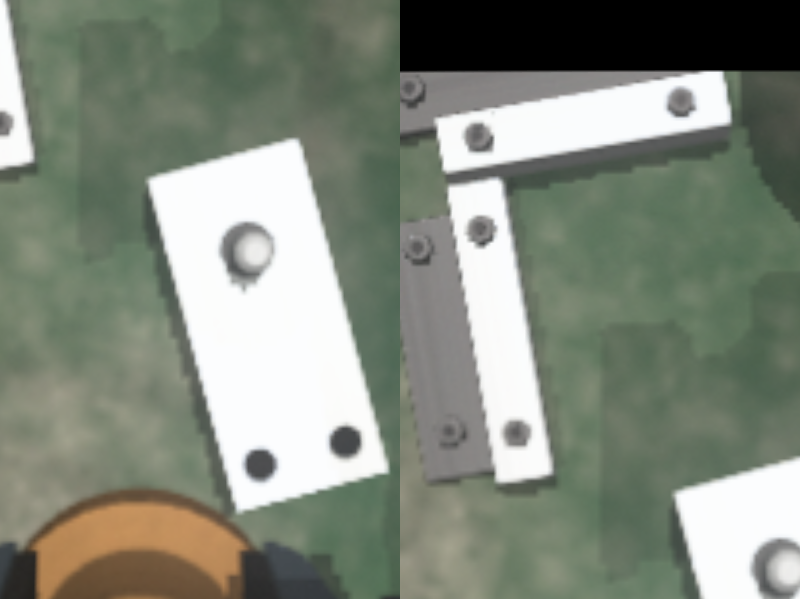

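The ortho view shows the block's top corners at (148,180), (298,140), (388,472) and (238,512), so its yaw is about 15°. The fence tops are white, with inner edges from (506,185) to (552,474) and from (446,172) to (731,125), giving a corner yaw of about 9°. I'll fit these precisely.

```bash
python3 - <<'E'
from h import *
d=np.load("c2.npz"); c=(d["K"],float(d["k"]),d["R"],d["t"]); im=cv2.imread("pics/w2.png")
s=4
def rects(x0,x1,y0,y1,z):
    o=ortho(im,c,x0,x1,y0,y1,z,s); m=(o.min(2)>170).astype(np.uint8)
    m=cv2.morphologyEx(m,cv2.MORPH_CLOSE,np.ones((5,5)))
    for k in cv2.findContours(m,0,2)[0]:
        if cv2.contourArea(k)>1200*s*s*0.8:
            B=cv2.boxPoints(cv2.minAreaRect(k)); W=np.c_[x1-(B[:,1]+.5)/s,y1-(B[:,0]+.5)/s]
            L=np.linalg.norm(W[1]-W[0]),np.linalg.norm(W[2]-W[1])
            e=(W[1]-W[0]) if L[0]>L[1] else (W[2]-W[1])
            print(z,"c",W.mean(0).round(1),"L",np.round(L,1),"yaw",round(np.degrees(np.arctan2(e[1],e[0]))%180,2)); print(W.round(1).tolist())
rects(440,620,-60,80,40)
rects(560,725,-30,130,16)
g=ortho(im,c,440,620,-60,80,66,s)
# spigot tip disc: bright circle on block at z=66
G=cv2.cvtColor(g,cv2.COLOR_BGR2GRAY); cv2.imwrite("pics/g.png",G)
for th in np.radians([14.8]):
    print(np.round(c[2].T@-c[3],1))
E
```

```text
40 c [536.8   5. ] L [ 50.7 110.6] yaw 15.16
[[583.5, 43.900001525878906], [596.7999877929688, -5.0], [490.0, -34.0], [476.70001220703125, 15.0]]
16 c [572.2  12.5] L [53.9 39.3] yaw 105.07
[[584.0999755859375, 43.599998474121094], [598.0999755859375, -8.399999618530273], [560.2000122070312, -18.600000381469727], [546.2000122070312, 33.400001525878906]]
16 c [635.   98.6] L [18.8 96.3] yaw 9.84
[[680.7999877929688, 116.0999984741211], [684.0, 97.5999984741211], [589.2000122070312, 81.0999984741211], [586.0, 99.5999984741211]]
16 c [701.8  71.8] L [93.4 18.3] yaw 99.83
[[702.7999877929688, 119.4000015258789], [718.7999877929688, 27.399999618530273], [700.7999877929688, 24.299999237060547], [684.7999877929688, 116.30000305175781]]
[576.6  45.8 399.9]
```

```bash
python3 -m crank '1 53.5 34.3 0 0 0 0;1 0 0 50 0 0 0;1 0 0 50 0 0 0;1 0 0 32 0 0 0;1 0 0 0 0 0 0;1 0 0 0 0 0 0;1 0 0 0 0 0 0'
python3 - <<'E'
from h import *
A=[]
for i in range(6):
    s=env.state();A.append(s["ee_pos"]);c=cam("wrist");im=grab_frame("wrist")
print(np.mean(A,0),np.std(A,0)); cv2.imwrite("pics/w3.png",im)
E
```

```text
time_s: 6.98
ee_pos: [562.1, 12.7, 111.1]
ee_rot: [180.0, -0.2, -0.0]
force: [0.7, 0.4, -0.9]
gripper_width: 30.6
gripper_force: 40.0
[561.51669567  12.79697148 110.46251346] [0.38077377 0.06963519 0.44528527]
```

View pics/w3.png

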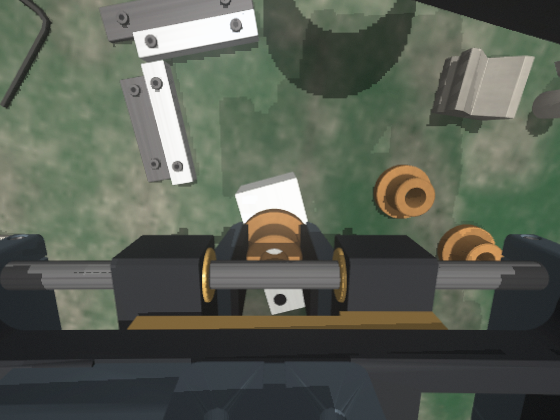

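The bush hangs upright at (275,235) over the block. The commanded pose is within 1 mm of the spigot, so I'll lower it.

```bash
python3 -m crank '1 -0.5 0.7 10 0 0 0;1 0 0 5 0 0 0;1 0 0 5 0 0 0;1 0 0 5 0 0 0;1 0 0 0 0 0 0' 
python3 - <<'E'
from h import *
A=[]
for i in range(6):
    s=env.state();A.append(np.r_[s["ee_pos"],s["force"],s["torque"]]);grab_frame("side")
print(np.mean(A,0).round(2))
E
```

```text
time_s: 7.9
ee_pos: [560.7, 12.1, 83.7]
ee_rot: [180.0, -0.0, -0.0]
force: [2.3, 0.2, -2.3]
gripper_width: 30.7
gripper_force: 40.0
[ 5.6065e+02  1.2110e+01  8.4040e+01  2.3300e+00  3.3000e-01 -2.7400e+00
  2.0000e-02 -4.2000e-01 -2.0000e-02]
```

The spigot is about 9 mm inside the bore with little force, so I'll carry on down.

```bash
python3 -m crank '1 0.7 0 4 0 0 0;1 0 0 4 0 0 0;1 0 0 4 0 0 0;1 0 0 3 0 0 0;1 0 0 2 0 0 0;1 0 0 0 0 0 0' 
python3 -m crank '1 0 0 2 0 0 0;1 0 0 0 0 0 0'
```

```text
time_s: 8.95
ee_pos: [561.0, 12.1, 67.8]
ee_rot: [180.0, -0.0, -0.0]
force: [0.3, 0.6, 4.1]
gripper_width: 30.6
gripper_force: 40.0
time_s: 9.2
ee_pos: [561.0, 12.1, 67.7]
ee_rot: [180.0, -0.1, -0.0]
force: [-3.6, -0.3, 16.0]
gripper_width: 30.6
gripper_force: 40.0
```

The bush is seated at TCP z 67.7 with 16 N of down-force. I'll release and rise.

```bash
python3 -m crank '1 0 0 -1.5 0 0 0;1 0 0 0 0 0 0;-0.3 0 0 0 0 0 0;-0.3 0 0 0 0 0 0;-0.3 0 0 0 0 0 0;-0.3 0 0 -25 0 0 0;-0.6 0 0 -50 0 0 0;-0.6 -50 0 -50 0 0 0;-0.6 -30 0 0 0 0 0;-0.6 0 0 0 0 0 0'
python3 - <<'E'
from h import *
A=[]
for i in range(4):
    s=env.state();A.append(s["ee_pos"]);c=cam("wrist");im=grab_frame("wrist")
print(np.mean(A,0)); cv2.imwrite("pics/w4.png",im); np.savez("c4.npz",K=c[0],k=c[1],R=c[2],t=c[3])
a=ortho(im,c,450,640,-60,90,40,3.15)[:600,:400];b=ortho(im,c,450,640,-60,90,72,3.15)[:600,:400]
cv2.imwrite("pics/o4.png",np.hstack([a,b]))
E
```

```text
time_s: 10.45
ee_pos: [485.0, 12.2, 186.2]
ee_rot: [180.0, 0.0, -0.0]
force: [0.7, -0.6, -0.1]
gripper_width: 73.0
gripper_force: 0.0
[486.54512753  12.14644425 185.84426691]
```

View pics/o4.png

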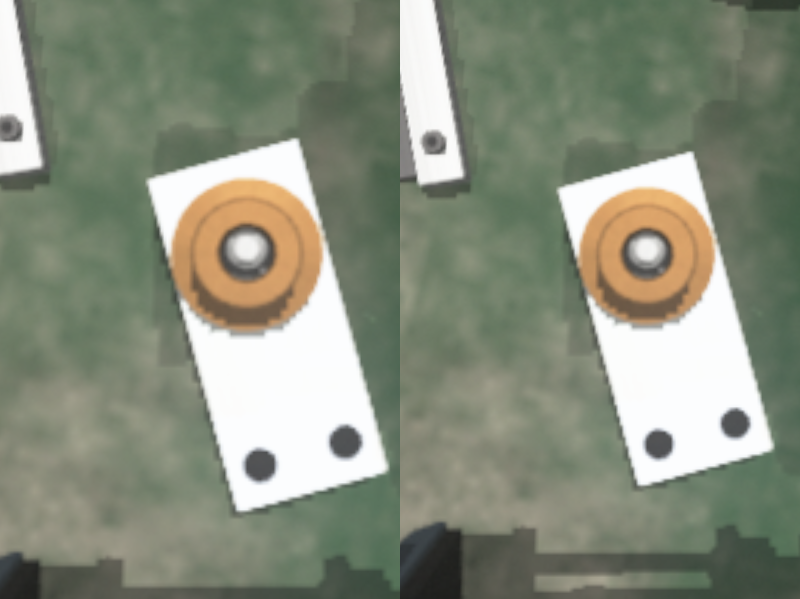

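The bush is concentric on the spigot, with flange radius about 75 px at the top-face plane, which means it is flat and home. The block hasn't moved. Now I'll grip its free end, aiming at (505,-3.6) with yaw 15.16.

```bash
python3 -m crank '-0.6 18.6 15.7 0 0 0 0;-0.6 0 0 0 0 0 -7.58;-0.6 0 0 0 0 0 -7.58;-0.6 0 0 50 0 0 0;-0.6 0 0 50 0 0 0;-0.6 0 0 25 0 0 0;-0.6 0 0 0 0 0 0;-0.6 0 0 0 0 0 0'
python3 - <<'E'
from h import *
A=[]
for i in range(6):
    s=env.state();A.append(np.r_[s["ee_pos"],s["ee_rot"]]);grab_frame("side")
print(np.mean(A,0).round(2))
E
```

```text
time_s: 11.65
ee_pos: [506.7, -3.6, 61.4]
ee_rot: [180.0, -0.1, 15.1]
force: [0.7, 0.5, 0.6]
gripper_width: 73.3
gripper_force: 0.0
[ 5.0651e+02 -3.6100e+00  6.1850e+01  1.7996e+02 -1.3000e-01  1.5140e+01]
```

```bash
python3 -m crank '-0.6 -1.5 0 15 0 0 0;-0.6 0 0 13.3 0 0 0;-0.6 0 0 0 0 0 0;1 0 0 0 0 0 0;1 0 0 0 0 0 0;1 0 0 0 0 0 0;1 0 0 0 0 0 0;1 0 0 0 0 0 0' 55
python3 - <<'E'
from h import *
A=[]
for i in range(6):
    s=env.state();A.append(np.r_[s["ee_pos"],s["ee_rot"],s["force"],s["gripper_width"]]);grab_frame("side")
print(np.mean(A,0).round(2))
p=np.mean(A,0);th=np.radians(9.83);u=np.array([np.cos(th),np.sin(th)]);v=np.array([-u[1],u[0]])
c=np.array([536.8,5.0]); print("block in corner",u@c-694.6,v@c+20.6,"tcp",u@p[:2]-694.6,v@p[:2]+20.6)
E
```

```text
time_s: 12.95
ee_pos: [504.1, -3.8, 32.9]
ee_rot: [-180.0, -0.0, 15.1]
force: [-0.2, 1.9, 3.9]
gripper_width: 49.5
gripper_force: 55.0
[ 5.0411e+02 -3.8000e+00  3.2900e+01 -1.8000e+02 -4.0000e-02  1.5130e+01
 -7.4000e-01  2.1600e+00  4.9500e+00  4.9550e+01]
block in corner -164.827325843965 -66.1188198579959 tcp -198.54236675344754 -69.20815193259386
```

```bash
python3 -m crank '1 0 0 0 0 0 2.65;1 0 0 0 0 0 2.65;1 20 -7 0 0 0 0;1 20 -7 0 0 0 0;1 20 -7 0 0 0 0;1 20 -7 0 0 0 0;1 20 -8 0 0 0 0;1 0 0 0 0 0 0;1 0 0 0 0 0 0'
python3 - <<'E'
from h import *
c=cam("wrist"); im=grab_frame("wrist"); cv2.imwrite("pics/w5.png",im)
A=[]
for i in range(6):
    s=env.state();A.append(np.r_[s["ee_pos"],s["ee_rot"],s["force"],s["gripper_width"]]);grab_frame("side")
p=np.mean(A,0);print(p.round(2))
th=np.radians(9.83);u=np.array([np.cos(th),np.sin(th)]);v=np.array([-u[1],u[0]])
print("tcp",u@p[:2]-694.6,v@p[:2]+20.6)
im=grab_frame("side"); cv2.imwrite("pics/s5.png",im)
b=ortho(im,cam("side"),560,720,20,140,16,4)[:,:400]; d=ortho(im,cam("side"),560,720,20,140,40,4)[:,:400]
cv2.imwrite("pics/o5.png",np.hstack([b,d])[:600])
E
```

```text
time_s: 14.38
ee_pos: [596.4, 48.6, 32.9]
ee_rot: [180.0, 0.0, 9.9]
force: [-0.2, 0.8, 5.7]
gripper_width: 50.2
gripper_force: 55.0
[596.34  48.58  32.87 179.98   0.     9.87  -0.69   1.11   5.18  49.52]
tcp -98.71694760549724 -33.34223311914212
```

View pics/w5.png

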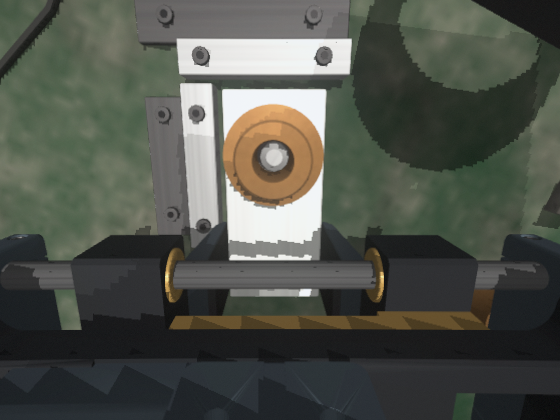

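The block is square to both fences, with gaps visible at the top (225,88) and on the left (218,150), and the bush is home. I'll close in on the fences.

```bash
python3 -m crank '1 4 -3 0 0 0 0;1 4 -3 0 0 0 0;1 0 0 0 0 0 0;1 0 0 0 0 0 0'
python3 -m crank '1 1 -1 0 0 0 0;1 1 0 0 0 0 0;1 0 0 0 0 0 0;1 0 0 0 0 0 0'
python3 -m crank '1 0 -1 0 0 0 0;1 0 0 0 0 0 0;1 0 0 0 0 0 0'
```

```text
time_s: 15.28
ee_pos: [600.5, 53.6, 32.9]
ee_rot: [179.8, 0.4, 9.9]
force: [-6.5, -5.8, 10.3]
gripper_width: 49.9
gripper_force: 55.0
time_s: 15.78
ee_pos: [601.2, 54.4, 32.9]
ee_rot: [179.8, 0.5, 9.9]
force: [-9.6, -8.4, 12.2]
gripper_width: 49.7
gripper_force: 55.0
time_s: 16.15
ee_pos: [601.8, 55.3, 32.9]
ee_rot: [179.8, 0.4, 9.9]
force: [-7.4, -8.1, 10.2]
gripper_width: 49.8
gripper_force: 55.0
```

The force so far is bench friction, with about 3 mm still to go each way. I'll ease the down-press a little and continue.

```bash
python3 -m crank '1 1 -1 -0.5 0 0 0;1 1 -1 0 0 0 0;1 0 0 0 0 0 0;1 0 0 0 0 0 0'
python3 -m crank '1 1 -1 0 0 0 0;1 0 0 0 0 0 0;1 0 0 0 0 0 0'
python3 -m crank '1 1 -1 0 0 0 0;1 0 0 0 0 0 0;1 0 0 0 0 0 0'
```

```text
time_s: 16.65
ee_pos: [603.9, 58.1, 32.9]
ee_rot: [179.8, 0.4, 9.9]
force: [-4.6, -7.2, 7.2]
gripper_width: 49.5
gripper_force: 55.0
time_s: 17.02
ee_pos: [604.6, 59.1, 32.9]
ee_rot: [179.8, 0.4, 9.9]
force: [-5.2, -7.3, 7.2]
gripper_width: 49.5
gripper_force: 55.0
time_s: 17.4
ee_pos: [604.6, 59.2, 32.9]
ee_rot: [179.7, 0.5, 9.9]
force: [-7.7, -11.3, 9.3]
gripper_width: 49.1
gripper_force: 55.0
```

```bash
python3 -m crank '1 1 0 0 0 0 0;1 0 -1 0 0 0 0;1 0 0 0 0 0 0;1 0 0 0 0 0 0'
python3 -m crank '1 1 0 0 0 0 0;1 0 -1 0 0 0 0;1 0 0 0 0 0 0;1 0 0 0 0 0 0'
python3 -m crank '1 1 0 0 0 0 0;1 0 -1 0 0 0 0;1 0 0 0 0 0 0;1 0 0 0 0 0 0'
```

```text
time_s: 17.9
ee_pos: [604.6, 59.3, 32.9]
ee_rot: [179.7, 0.6, 9.9]
force: [-9.6, -14.0, 10.4]
gripper_width: 49.7
gripper_force: 55.0
time_s: 18.4
ee_pos: [604.6, 59.3, 33.0]
ee_rot: [179.6, 0.7, 9.9]
force: [-10.6, -17.6, 12.7]
gripper_width: 49.7
gripper_force: 55.0
time_s: 18.9
ee_pos: [604.7, 59.4, 33.0]
ee_rot: [179.5, 0.8, 9.9]
force: [-12.8, -21.5, 14.8]
gripper_width: 49.4
gripper_force: 55.0
```

```bash
python3 -m crank '1 1.5 0 -0.5 0 0 0;1 1.5 -1 0 0 0 0;1 1 0 0 0 0 0;1 0 0 0 0 0 0;1 0 0 0 0 0 0;1 0 0 0 0 0 0'
python3 - <<'E'
from h import *
A=[]
for i in range(6):
    s=env.state();A.append(np.r_[s["ee_pos"],s["ee_rot"],s["force"],s["gripper_width"]]);c=cam("wrist");im=grab_frame("wrist")
p=np.mean(A,0);print(p.round(2))
th=np.radians(9.83);u=np.array([np.cos(th),np.sin(th)]);v=np.array([-u[1],u[0]])
print("tcp",u@p[:2]-694.6,v@p[:2]+20.6,"F",u@p[6:8],v@p[6:8])
cv2.imwrite("pics/w6.png",cv2.resize(im[20:280,120:400],None,fx=2,fy=2,interpolation=cv2.INTER_CUBIC))
E
```

```text
time_s: 19.65
ee_pos: [604.8, 59.4, 33.0]
ee_rot: [179.4, 1.3, 10.0]
force: [-20.5, -25.5, 18.0]
gripper_width: 49.5
gripper_force: 55.0
[604.85  59.44  32.99 179.42   1.32   9.98 -19.92 -25.06  18.04  49.53]
tcp -88.48261792127687 -24.0998914002194 F -23.90105400431214 -21.29042456424257
```

View pics/w6.png

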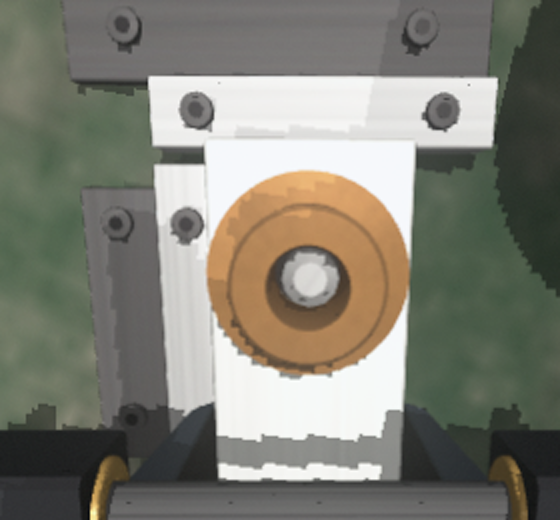

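The block is flush against both fences, with its top edge at (310,140) and side edge at (210,300). TCP height is unchanged, so it lies flat. The push is 24 N and 21 N, well above what bench friction can take. Handing in.

```bash
python3 -c "
from workcell import env
print(env.job_done()); print(env.state()['time_s'])"
```

```text
the job is handed in; nothing more can be done
None
the job is handed in; nothing more can be done
```

I put the bush fully home on the spigot and handed the job in with the arm still gripping the block, square in the corner and pushed about 24 N towards the end fence and 21 N towards the side fence; no verdict was shown.

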